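Pull the stuck red knob off the kiln switch box

ROBOT

A 6-joint arm with a two-finger parallel gripper is mounted at the origin on the work surface. World frame = base frame: x ahead of the robot, y to its left, z up, the work surface at z = 0. Lengths are in m, angles in degrees, forces in N, time in s.
With the tool pointing down it reaches from about 0.4 to 0.825 m from the base axis. Payload 7 kg.
Tool frame: the origin (TCP) lies midway between the tips of the shut fingers; the grasp point (between the pads) lies 19 mm behind it (r.grasp_offset is the distance from the TCP to the grasp point, in m); z points along the fingers, x is the direction in which the jaws open and shut, and the axes are right-handed (so a half turn about z gives the same grasp; the last joint's range is limited). The gripper opens to 88 mm and grips with 3 to 60 N. Pads are 19 mm wide; open, the fingers measure 130 mm over their backs; the gripper's body (78 mm by 193 mm) begins 47 mm behind the grasp point.
Start: joints at [-57.978, 20.546, 0.682, 0, -70.136, -16.507], TCP at [0.181, -0.65, 0.227] pointing down, gripper open.
Joint ranges: [-176.03, 176.03], [-82.01, 121.73], [-58.28, 71.71], [-173.87, 95.51], [-174.79, -0.11], [-173.66, 173.66]. Speed limits (degrees/s): [136.94, 136.94, 172.46, 180, 180, 180].

INTERFACE

Orientations are given as [roll, pitch, yaw] about the fixed x, y, z axes, in that order (R = Rz(yaw) Ry(pitch) Rx(roll)).
In Python, from plant import r gives the robot as it stands.
- The arm moves only by the tool step_arm, never from a script. Its argument "deltas" is a list of rows, each a list of 7 numbers: the turn, a rotation vector about the tool's x, y, z in rad, then the shift along the tool's x, y, z in mm, then the opening, from -1 (shut) to 1 (fully open), so that 0 is half open. In form: [[ax, ay, az, x, y, z, grip], ...]. A call has 1 to 10 rows; each row shifts and turns the pose as measured when the row begins, along the tool's axes as they then stand; what a row does not reach is not made up. A row lasts 1/10 s, in which the tool goes at most 50 mm and 8.59 degrees, less where a joint would pass 70% of its speed; a pose out of reach is approached as far as the arm can. A call with a gripper value outside its range is refused whole. The fingers move at their own pace and stop on an object; "squeeze" is the grip in N (left out, the last holds). Time passes only in rows, so rows that do not move let the fingers close. It gives the time, the measured TCP pose, the force and the opening at its end, in the units of the state.
- r.get_state(): the state, without advancing time (a new reading comes with each control period).
- r.capture(name): name is "side" or "top"; returns the picture (400x640x3 uint8, red, green, blue); there is no depth.
- r.camera_info(name): a dict with "vertical_fov" (degrees; the focal length in pixels is half the picture's height over the tangent of half this angle, whatever the lens; pixels are square), "cx", "cy" (the principal point, pixels), "k1" (the pictures are not rectified: a ray, as slopes to the right and down, at radius r is drawn at 1 + k1 r^2 times it, then the intrinsics apply), "view" (4x4, takes a point from world to camera coordinates). Camera axes: x right, y down, z forward; pixel columns grow to the right and rows downward; lengths in m; the calibration is good to about 2 mm. A picture is of the moment at which its call begins. camera_info takes no time and is no camera call.
- r.close_job(): hands the job in, once; it reports no verdict.
The state is a dict: "time_s": time; "joints": joint angles; "qd": joint speeds; "joint_torque": joint torques, N m; "tcp_pos": TCP position; "eef_rot": TCP orientation; "contact_force": force on the tool from outside, world axes, zero at the start; "moment": the same for the moment, N m; "gripper_width": finger opening in m.
Only numpy, scipy, OpenCV 4.12 (cv2) and the standard library are available. Lean on these libraries where they do the work, as an engineer would, in place of code of your own. Each camera call takes 0.05 s, during which the arm holds its last target.

TASK

The red knob on the single kiln switch box is to be replaced and sits tight on its spindle. Grip it, twist it about 30 degrees one way and then back again to where it pointed while it is still on the spindle, pull it straight up off the spindle, and put it in the green tray and let go. Do not touch the twin switch box with the black and grey knobs.

Things in the scene. Friction and masses are not known exactly. Their poses are not given: they have to be found in the camera images.
- red_knob_mid (a point): Centre of the red knob, 42 mm tall: a round skirt 48 mm across, 14 mm high, under a grip bar 46 mm long (x), 18 mm thick (y), its top 21 mm above and its foot 7 mm below this point; z up. White pointer at -x. Pressed on an upright spindle: 10 to 18 N of straight pull or 0.1 N m of twist either way moves it (then stays). The grip ends after 16 mm of lift, the spindle after 22 mm.
- switch_box: Single switch box, fixed steel box 110 x 110 x 50 mm, face up; origin at the centre of its underside, x and y along its sides. Brass spindle upright at its middle; the red knob's underside rests 53 mm above the bench, its bar at the start along the box's x within 3 degrees.
- twin_box: Twin switch box, fixed, steel, 110 (x) x 200 (y) x 50 mm; origin at the centre of its underside. A black and a grey knob shaped like the red one (tops 95 mm above the bench) stand 50 mm either side of its middle along y. Not to be touched.
- tray_in (a point): Centre of the inner floor (4 mm above the bench) of the fixed green plastic tray: 150 x 150 mm outside, walls 4 mm thick, rim 25 mm above the bench; x and y along its sides.

How it is judged:
By the outcome, as a careful person would: the job done as asked, in the order asked, and still so for the second after the job is handed in, with the robot touching nothing.
It also fails if it takes over 42 s, if anything falls off the work surface, if the arm or the gripper's body presses on something with over 40 N, if the wrist force passes 120 N, or if a joint passes its speed limit or range.

## Working session

There is one attempt and no reset: what is moved stays moved. The work goes in short steps, Python scripts to look and compute and a tool call to move; the robot and the scene stay as the last step left them, time stands still between calls to the robot, and variables do not carry over. Pictures are saved under pics/ and viewed, and the job is handed in when it is done.

Besides the shell and the picture viewer there is one more tool, called as name(argument=value, ...), one argument or row to a line, values as JSON. step_arm: Moves the arm, as the interface text tells. Its arguments: {"type":"object","properties":{"deltas":{"type":"array","items":{"type":"array","items":{"type":"number"}}},"squeeze":{"type":"number"}},"required":["deltas"]}

```bash
mkdir -p pics; ls; python3 - <<'E'
from plant import r
import cv2
print(r.get_state()); print(r.grasp_offset)
for n in("side","top"):
    print(n,r.camera_info(n)); cv2.imwrite(f'pics/{n}0.png',r.capture(n)[:,:,::-1])
E
```

```text
pics
{'time_s': 0.0, 'joints': array([-5.79747998e+01,  2.05921358e+01,  6.34721834e-01, -2.04776459e-02,
       -7.01354762e+01, -1.65078058e+01]), 'qd': array([-0.02450882, -0.03080114, -0.03420772, -0.04222274, -0.04022655,
        0.06912822]), 'joint_torque': array([-1.21117257e-03, -5.82717526e+01,  2.93045640e+01,  6.99696332e+00,
        6.82184284e-03, -1.43486518e-04]), 'tcp_pos': array([ 0.18044401, -0.6499361 ,  0.22562085]), 'eef_rot': array([-1.79992060e+02, -9.45316369e-02,  1.05510414e+02]), 'contact_force': array([-0.02623585, -0.9618864 , -0.02037573]), 'moment': array([ 0.00460579,  0.00593598, -0.01654258]), 'gripper_width': 0.08768175755974603}
0.0188
side {'vertical_fov': 53.433219217229166, 'cx': 318.6177298859767, 'cy': 202.97521998153138, 'k1': -0.05183398957578267, 'view': array([[-0.8554088 , -0.51792774,  0.00516182,  0.45753929],
       [-0.36233762,  0.59125559, -0.72050557,  0.25986602],
       [ 0.37011786, -0.61819713, -0.69342994,  0.9946106 ],
       [ 0.        ,  0.        ,  0.        ,  1.        ]])}
top {'vertical_fov': 56.268131251598454, 'cx': 324.56033745110216, 'cy': 189.73776185674106, 'k1': -0.014573917481928395, 'view': array([[-0.01911356, -0.99966969,  0.01718106, -0.00454287],
       [-0.98340368,  0.01569604, -0.18075076,  0.55658007],
       [ 0.18042138, -0.02035071, -0.98337886,  0.92997918],
       [ 0.        ,  0.        ,  0.        ,  1.        ]])}
```

View pics/side0.png

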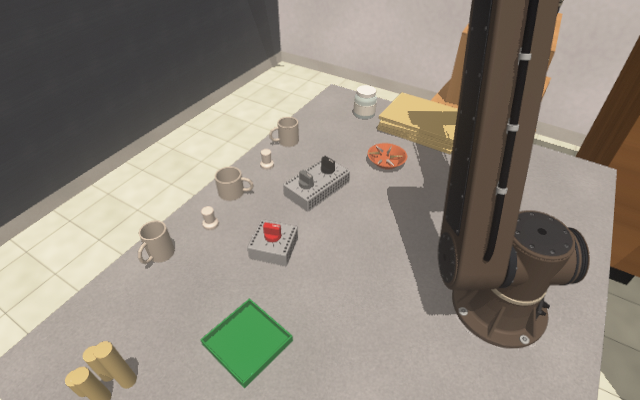

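View pics/top0.png

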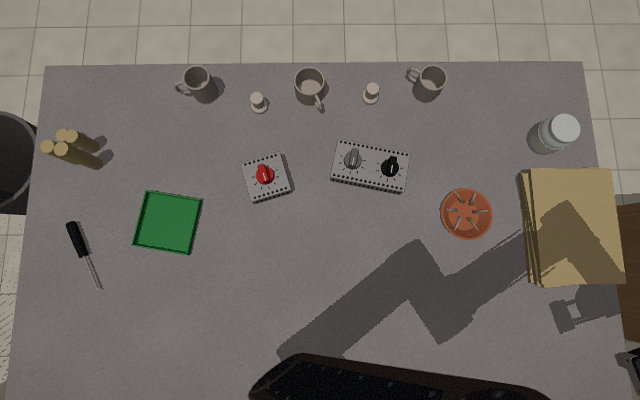

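The side view shows the red knob at about (272,232) and the tray at about (247,341). The top view shows the knob at about (265,174), the tray at about (168,222), and the twin box at about (370,166). I'll enlarge crops next.

```bash
python3 - <<'E'
import cv2
t=cv2.imread('pics/top0.png');s=cv2.imread('pics/side0.png')
cv2.imwrite('pics/c_top.png',cv2.resize(t[140:210,230:310],None,fx=8,fy=8,interpolation=cv2.INTER_CUBIC))
cv2.imwrite('pics/c_side.png',cv2.resize(s[210:270,240:310],None,fx=9,fy=9,interpolation=cv2.INTER_CUBIC))
cv2.imwrite('pics/c_tray.png',cv2.resize(t[180:264,120:216],None,fx=7,fy=7,interpolation=cv2.INTER_CUBIC))
E
```

```text
(no output)
```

View pics/c_top.png

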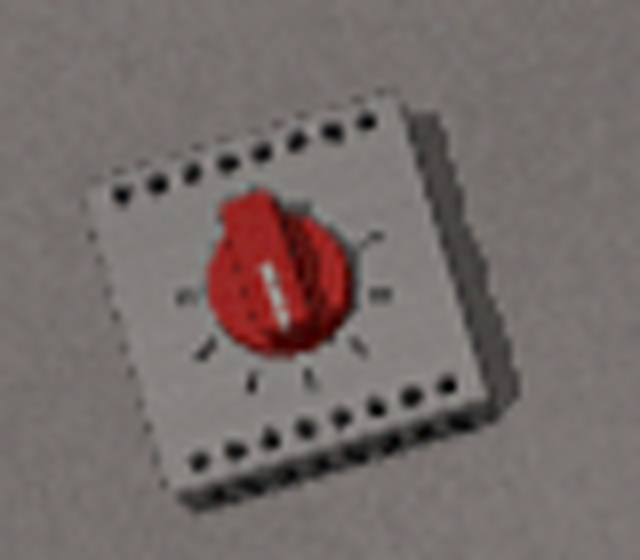

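View pics/c_side.png

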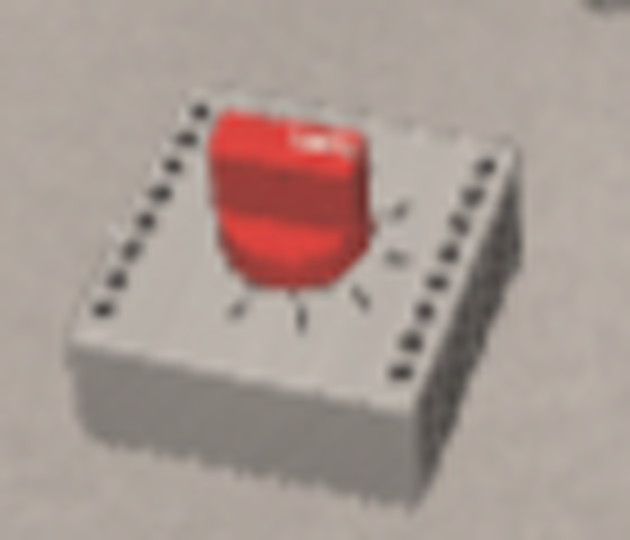

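View pics/c_tray.png

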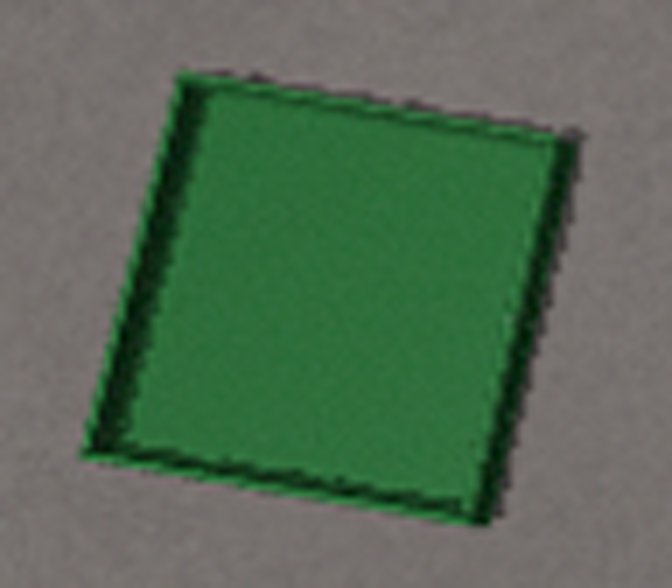

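```bash
cat > h.py <<'E'
import numpy as np, cv2
from plant import r
def K(n):
    i=r.camera_info(n); f=200/np.tan(np.radians(i['vertical_fov']/2))
    return i,f
def ray2plane(n,uv,z):
    i,f=K(n); V=np.array(i['view']); out=[]
    for u,v in np.atleast_2d(uv):
        d=np.array([(u-i['cx'])/f,(v-i['cy'])/f]); p=d.copy()
        for _ in range(20): p=d/(1+i['k1']*(p@p))
        R=V[:3,:3];t=V[:3,3]; c=-R.T@t; w=R.T@np.array([p[0],p[1],1])
        out.append(c+w*(z-c[2])/w[2])
    return np.array(out)
def proj(n,P):
    i,f=K(n); V=np.array(i['view']); P=np.atleast_2d(P)
    q=P@V[:3,:3].T+V[:3,3]; s=q[:,:2]/q[:,2:]; s=s*(1+i['k1']*(s**2).sum(1,keepdims=True))
    return s*f+[i['cx'],i['cy']]
def crop(px,x0,y0,k): return (np.array(px,float)+.5)/k-.5+[x0,y0]
E
python3 - <<'E'
from h import *
def sq(P,lab):
    e=[P[(i+1)%4]-P[i] for i in range(4)]
    a=[np.degrees(np.arctan2(v[1],v[0])) for v in e]
    print(lab,P.mean(0).round(4),'L',[round(np.linalg.norm(v)*1e3,1) for v in e],'ang',np.round(a,1))
    print(P.round(4).tolist())
sq(ray2plane('top',crop([(92,190),(400,97),(490,395),(174,490)],230,140,8),.05),'box top')
sq(ray2plane('side',crop([(197,95),(520,148),(415,408),(70,342)],240,210,9),.05),'box side')
sq(ray2plane('top',crop([(220,208),(270,190),(308,318),(264,333)],230,140,8),.095),'bar top')
sq(ray2plane('side',crop([(222,110),(364,128),(364,172),(212,155)],240,210,9),.095),'bar side')
sq(ray2plane('top',crop([(181,73),(580,135),(490,524),(83,457)],120,180,7),.025),'tray')
E
```

```text
box top [0.5959 0.1401 0.05  ] L [np.float64(106.3), np.float64(105.9), np.float64(107.0), np.float64(105.0)] ang [ -73.4 -163.7  106.2   15.9]
[[0.6313, 0.2056, 0.05], [0.6617, 0.1038, 0.05], [0.5601, 0.0741, 0.05], [0.5303, 0.1769, 0.05]]
box side [0.5953 0.1429 0.05  ] L [np.float64(106.1), np.float64(107.2), np.float64(107.2), np.float64(105.4)] ang [-161.   106.7   18.1  -73.9]
[[0.6605, 0.1092, 0.05], [0.5602, 0.0746, 0.05], [0.5294, 0.1773, 0.05], [0.6313, 0.2105, 0.05]]
bar top [0.5954 0.1414 0.095 ] L [np.float64(16.7), np.float64(43.3), np.float64(14.5), np.float64(43.0)] ang [ -70.3 -163.5  108.5   19.4]
[[0.6131, 0.1559, 0.095], [0.6187, 0.1402, 0.095], [0.5772, 0.1278, 0.095], [0.5726, 0.1416, 0.095]]
bar side [0.5958 0.142  0.095 ] L [np.float64(43.7), np.float64(17.8), np.float64(45.9), np.float64(18.4)] ang [-158.2  125.2   23.   -62.4]
[[0.6207, 0.1424, 0.095], [0.5802, 0.1262, 0.095], [0.5699, 0.1407, 0.095], [0.6122, 0.1587, 0.095]]
tray [0.4821 0.4019 0.025 ] L [np.float64(155.6), np.float64(148.4), np.float64(154.9), np.float64(147.6)] ang [-99.8 169.3  79.9 -10.5]
[[0.5681, 0.465, 0.025], [0.5416, 0.3116, 0.025], [0.3958, 0.3393, 0.025], [0.423, 0.4918, 0.025]]
```

```bash
python3 - <<'E'
from h import *
from scipy.optimize import minimize
M={}
for n in('top','side'):
    im=cv2.imread(f'pics/{n}0.png').astype(int); b,g,rr=im[...,0],im[...,1],im[...,2]
    m=(rr-np.maximum(g,b))/np.maximum(rr,1)
    x0,y0=(245,155) if n=='top' else (255,215)
    S=6
    sub=m[y0:y0+40,x0:x0+40].clip(0,1).astype(np.float32)
    M[n]=(x0,y0,np.clip((cv2.resize(sub,None,fx=S,fy=S,interpolation=cv2.INTER_CUBIC)-.1)/.4,0,1)); print(n,sub.max())
def pts(cx,cy,yaw):
    c,s=np.cos(yaw),np.sin(yaw); th=np.linspace(0,2*np.pi,48,endpoint=False)
    sk=np.array([[.024*np.cos(t),.024*np.sin(t),z] for t in th for z in(.053,.067)])
    ba=np.array([[x,y,z] for x in(-.023,.023) for y in(-.009,.009) for z in(.067,.095)])
    R=np.array([[c,-s,0],[s,c,0],[0,0,1]])
    return [p@R.T+[cx,cy,0] for p in(sk,ba)]
def cost(p,names=('top','side')):
    e=0
    for n in names:
        x0,y0,m=M[n]; w=np.zeros(m.shape,np.float32)
        for q in pts(p[0]/1e3,p[1]/1e3,np.radians(p[2])):
            uv=(proj(n,q)-[x0,y0]+.5)*6-.5
            h=cv2.convexHull(np.round(uv*16).astype(np.int32)); cv2.fillConvexPoly(w,h,1.0,cv2.LINE_AA,4)
        w=cv2.GaussianBlur(w,(0,0),3); e+=np.abs(w-m).sum()/100
    return e
for nm in(('top',),('side',),('top','side')):
    best=min((minimize(cost,[595.6,141.3,a],args=(nm,),method='Nelder-Mead',options=dict(initial_simplex=[[595,141,a],[598,141,a],[595,144,a],[595,141,a+4]])) for a in(14,18,21)),key=lambda q:q.fun)
    print(nm,best.x.round(2),best.fun.round(2))
print('twin',ray2plane('top',[(337,140),(411,152),(405,190),(331,178)],.05).round(3).tolist())
E
```

```text
top 1.0
side 0.69266057
('top',) [596.16 141.74  18.78] 13.68
('side',) [597.66 141.68  14.08] 11.93
('top', 'side') [596.69 141.94  17.66] 26.39
twin [[0.692, -0.05, 0.05], [0.656, -0.249, 0.05], [0.552, -0.226, 0.05], [0.588, -0.032, 0.05]]
```

The two cameras agree on these positions:

| Item | Position | Angle |
|---|---|---|
| Red knob | (0.596, 0.1415) | bar yaw about 17.8° |
| Tray centre | (0.482, 0.402) | – |
| Twin box | nearest edge at y ≈ -0.03 | – |

The path at z ≈ 0.226 clears everything, so I'll travel there now.

step_arm(
  deltas=[
    [0,0,0,20,19,0,0],
    [0,0,0,34,32,0,0],
    [0,0,0,34,32,0,0],
    [0,0,0,34,32,0,0],
    [0,0,0,34,32,0,0],
    [0,0,0,34,32,0,0],
    [0,0,0,34,32,0,0],
    [0,0,0,34,32,0,0],
    [0,0,0,34,32,0,0],
    [0,0,0,34,32,0,0],
  ],
  squeeze=50,
)

```text
time_s: 1.1
tcp_pos: [0.3917, -0.2427, 0.221]
eef_rot: [-179.8, -0.5, 105.0]
contact_force: [1.4, -0.8, -0.1]
gripper_width: 0.044
```

```bash
cat > d.py <<'E'
from h import *
from scipy.spatial.transform import Rotation as Ro
import sys
a=[float(v) for v in sys.argv[1:]]  # x y z yaw
s=r.get_state(); R=Ro.from_euler('xyz',s['eef_rot'],degrees=True)
T=Ro.from_euler('xyz',[180,0,a[3]],degrees=True)
print('t',s['time_s'],'tcp',s['tcp_pos'].round(4),'rpy',s['eef_rot'].round(2),'F',s['contact_force'].round(1),'M',s['moment'].round(2),'w',round(s['gripper_width'],4))
print('j',s['joints'].round(1))
print('rotvec',(R.inv()*T).as_rotvec().round(4),'shift mm',(R.inv().apply(np.array(a[:3])-s['tcp_pos'])*1e3).round(1))
E
python3 d.py .596 .1415 .17 107.8
```

```text
t 1.1 tcp [ 0.3917 -0.2427  0.221 ] rpy [-179.8    -0.51  104.96] F [ 1.4 -0.8 -0.1] M [-0.08 -0.18 -0.01] w 0.044
j [ -7.5   0.5 -25.1  -0.4 -64.8 -67.3]
rotvec [-0.0032 -0.009  -0.0496] shift mm [318.  296.7  52.8]
```

step_arm(
  deltas=[
    [0,0,-0.005,36,33,3,0],
    [0,0,-0.006,35,33,3,0],
    [0,0,-0.006,35,33,3,0],
    [0,0,-0.006,35,33,3,0],
    [0,0,-0.006,35,33,3,0],
    [0,0,-0.006,35,33,3,0],
    [0,0,-0.006,35,33,3,0],
    [0,0,-0.006,35,33,3,0],
    [0,0,-0.006,25,23,3,0],
    [0,0,0,0,0,0,0],
  ],
)

```text
time_s: 2.1
tcp_pos: [0.5848, 0.1526, 0.194]
eef_rot: [-179.9, -0.5, 108.5]
contact_force: [-0.6, -1.4, -1.1]
gripper_width: 0.0437
```

```bash
python3 d.py .596 .1415 .11 107.8
```

```text
t 2.1 tcp [0.5848 0.1526 0.194 ] rpy [-179.85   -0.49  108.47] F [-0.6 -1.4 -1.1] M [-0.08  0.09 -0.02] w 0.0437
j [  32.8   15.4  -10.9   -0.6  -63.8 -104.1]
rotvec [-0.0026 -0.0085  0.0118] shift mm [-14.8   7.4  83.8]
```

step_arm(
  deltas=[
    [-0.0026,-0.0085,0.012,-8,4,10,0],
    [0,0,0,-7,4,25,0],
    [0,0,0,0,0,25,0],
    [0,0,0,0,0,20,0],
    [0,0,0,0,0,0,0],
  ],
)

```text
time_s: 2.6
tcp_pos: [0.5963, 0.1364, 0.1083]
eef_rot: [-179.9, 0.1, 107.6]
contact_force: [-1.0, 0.5, 0.5]
gripper_width: 0.0434
```

```bash
python3 d.py .596 .1415 .071 107.8; python3 - <<'E'
from h import *
for n,(x,y) in dict(top=(225,130),side=(220,150)).items():
    im=r.capture(n)[:,:,::-1]
    cv2.imwrite(f'pics/{n}1.png',im); cv2.imwrite(f'pics/c_{n}1.png',cv2.resize(im[y:y+110,x:x+110],None,fx=5,fy=5,interpolation=cv2.INTER_CUBIC))
E
```

```text
t 2.6 tcp [0.5963 0.1364 0.1083] rpy [-1.7988e+02  1.2000e-01  1.0755e+02] F [-1.   0.5  0.5] M [-0.01  0.07 -0.02] w 0.0434
j [ 3.120e+01  2.040e+01 -1.630e+01  1.000e-01 -5.350e+01 -1.037e+02]
rotvec [-0.0021  0.0021 -0.0043] shift mm [ 5.1  1.3 37.3]
```

View pics/c_side1.png

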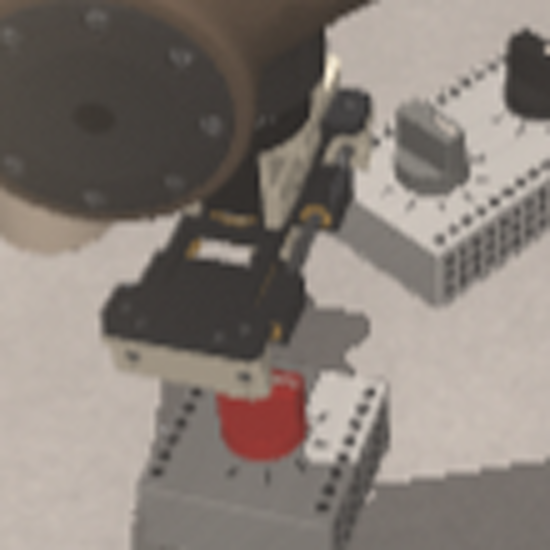

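View pics/c_top1.png

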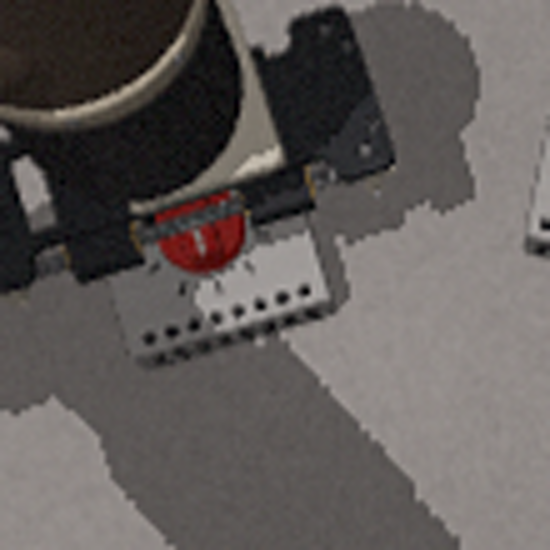

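The open jaws straddle the knob. In the top crop the knob sits between the fingers at about (200,240), and the twin box is well clear. I'll correct the offset and descend.

step_arm(
  deltas=[
    [-0.002,0.002,-0.004,5,1,4,0],
    [0,0,0,0,0,8,0],
    [0,0,0,0,0,8,0],
    [0,0,0,0,0,8,0],
    [0,0,0,0,0,6,0],
    [0,0,0,0,0,0,0],
  ],
)

```text
time_s: 3.3
tcp_pos: [0.5997, 0.1432, 0.0786]
eef_rot: [179.4, -0.1, 107.8]
contact_force: [-0.1, 0.2, -0.2]
gripper_width: 0.0436
```

```bash
python3 d.py .596 .1415 .071 107.8
```

```text
t 3.3 tcp [0.5997 0.1432 0.0786] rpy [ 1.7938e+02 -6.0000e-02  1.0783e+02] F [-0.1  0.2 -0.2] M [-0.    0.08  0.01] w 0.0436
j [ 3.160e+01  2.220e+01 -1.800e+01  1.000e-01 -4.910e+01 -1.039e+02]
rotvec [ 0.0109 -0.0011  0.0006] shift mm [-0.5 -4.1  7.6]
```

step_arm(
  deltas=[
    [0.008,0,0,0,-3,3,0],
    [0,0,0,0,0,3,0],
    [0,0,0,0,0,0,0],
  ],
)

```text
time_s: 3.6
tcp_pos: [0.5967, 0.1423, 0.072]
eef_rot: [179.9, -0.1, 107.8]
contact_force: [-0.1, 0.2, 0.1]
gripper_width: 0.044
```

```bash
python3 d.py .596 .1415 .071 107.8
```

```text
t 3.6 tcp [0.5967 0.1423 0.072 ] rpy [ 1.7989e+02 -5.0000e-02  1.0785e+02] F [-0.1  0.2  0.1] M [-0.    0.02  0.03] w 0.044
j [  31.6   22.7  -18.3   -0.   -48.9 -103.7]
rotvec [ 0.002  -0.0009  0.0009] shift mm [-0.5 -0.9  1. ]
```

The pose is good and nothing is touching. I'll close gently first to check the centring.

step_arm(
  deltas=[
    [0,0,0,0,0,0,-0.3],
    [0,0,0,0,0,0,-0.5],
    [0,0,0,0,0,0,-1],
    [0,0,0,0,0,0,-1],
    [0,0,0,0,0,0,-1],
  ],
  squeeze=5,
)

```text
time_s: 4.1
tcp_pos: [0.5971, 0.1424, 0.0726]
eef_rot: [179.8, -0.1, 107.9]
contact_force: [-0.1, -0.2, -1.9]
gripper_width: 0.0178
```

```bash
python3 d.py .596 .1415 .071 107.8
```

```text
t 4.1 tcp [0.5971 0.1424 0.0726] rpy [ 1.7983e+02 -5.0000e-02  1.0786e+02] F [-0.1 -0.2 -1.9] M [-0.24 -0.26  0.04] w 0.0178
j [  31.6   22.6  -18.2   -0.   -48.9 -103.7]
rotvec [ 0.0029 -0.0009  0.001 ] shift mm [-0.5 -1.3  1.5]
```

step_arm(
  deltas=[
    [0,0,0,0,0,0,-1],
    [0,0,0,0,0,0,-1],
    [0,0,0,0,0,0,-1],
    [0,0,0,0,0,0,-1],
  ],
  squeeze=50,
)

```text
time_s: 4.5
tcp_pos: [0.5971, 0.1423, 0.0725]
eef_rot: [179.8, -0.1, 107.9]
contact_force: [0.8, 0.9, -0.8]
gripper_width: 0.018
```

```bash
python3 d.py .597 .1424 .0725 107.8
```

```text
t 4.5 tcp [0.5971 0.1423 0.0725] rpy [ 1.7983e+02 -5.0000e-02  1.0785e+02] F [ 0.8  0.9 -0.8] M [-0.11 -0.11  0.02] w 0.018
j [  31.6   22.6  -18.3   -0.   -48.9 -103.7]
rotvec [ 0.003  -0.0009  0.0009] shift mm [ 0.1 -0.1  0. ]
```

The grip is firm (18 mm opening, almost no side load). Now I'll twist about +30° in yaw.

step_arm(
  deltas=[
    [0,0,-0.04,0,0,0,-1],
    [0,0,-0.06,0,0,0,-1],
    [0,0,-0.06,0,0,0,-1],
    [0,0,-0.06,0,0,0,-1],
    [0,0,-0.06,0,0,0,-1],
  ],
)

```text
time_s: 5.0
tcp_pos: [0.5969, 0.1429, 0.0725]
eef_rot: [179.8, -0.0, 124.4]
contact_force: [0.4, 0.7, -0.1]
gripper_width: 0.0177
```

```bash
python3 d.py .597 .1424 .0725 137.9
```

```text
t 5.0 tcp [0.5969 0.1429 0.0725] rpy [ 1.7981e+02 -5.0000e-02  1.2442e+02] F [ 0.4  0.7 -0.1] M [ 0.13  0.01 -0.06] w 0.0177
j [ 31.6  22.6 -18.2  -0.1 -48.9 -87.2]
rotvec [ 0.0035 -0.0004 -0.2353] shift mm [-0.4 -0.2  0. ]
```

step_arm(
  deltas=[
    [0,0,-0.06,0,0,0,-1],
    [0,0,-0.06,0,0,0,-1],
    [0,0,-0.06,0,0,0,-1],
    [0,0,-0.06,0,0,0,-1],
    [0,0,0,0,0,0,-1],
  ],
)

```text
time_s: 5.5
tcp_pos: [0.5966, 0.143, 0.0725]
eef_rot: [179.8, -0.0, 138.8]
contact_force: [-0.5, -0.8, 0.2]
gripper_width: 0.0175
```

```bash
python3 d.py .597 .1424 .0725 137.9;  python3 - <<'E'
from h import *
for n,(x,y) in dict(top=(225,130),side=(220,150)).items():
    im=r.capture(n)[:,:,::-1]
    cv2.imwrite(f'pics/{n}2.png',im); cv2.imwrite(f'pics/c_{n}2.png',cv2.resize(im[y:y+110,x:x+110],None,fx=5,fy=5,interpolation=cv2.INTER_CUBIC))
E
```

```text
t 5.5 tcp [0.5966 0.143  0.0725] rpy [ 1.7981e+02 -2.0000e-02  1.3880e+02] F [-0.5 -0.8  0.2] M [-0.13  0.03  0.01] w 0.0175
j [ 31.6  22.6 -18.2  -0.1 -49.  -72.8]
rotvec [ 0.0033 -0.0004  0.0157] shift mm [-0.7 -0.2  0. ]
```

View pics/c_top2.png

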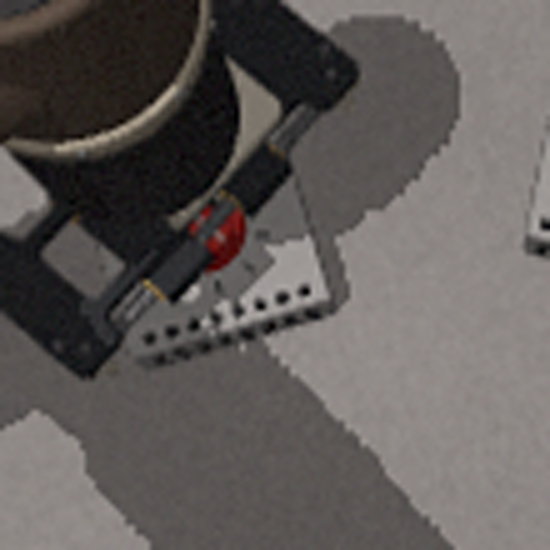

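View pics/c_side2.png

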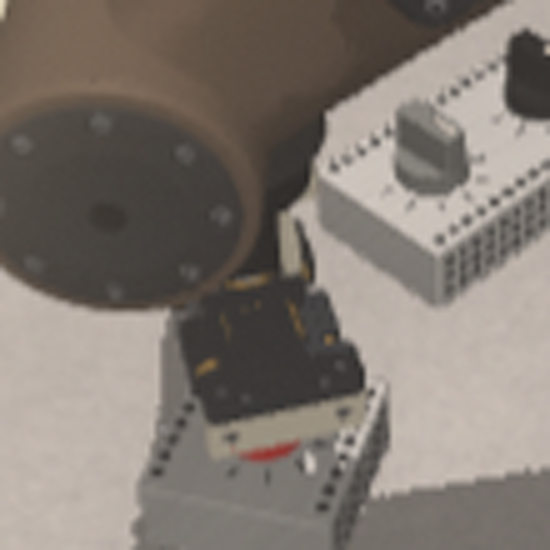

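The knob turned with the gripper: its white pointer swung with the jaws, and the tool turned 30.9°. Now I'll twist it back.

step_arm(
  deltas=[
    [0,0,0.04,0,0,0,-1],
    [0,0,0.06,0,0,0,-1],
    [0,0,0.06,0,0,0,-1],
    [0,0,0.06,0,0,0,-1],
    [0,0,0.06,0,0,0,-1],
    [0,0,0.06,0,0,0,-1],
    [0,0,0.06,0,0,0,-1],
    [0,0,0.06,0,0,0,-1],
    [0,0,0,0,0,0,-1],
  ],
)

```text
time_s: 6.5
tcp_pos: [0.5969, 0.1426, 0.0726]
eef_rot: [179.8, -0.1, 110.4]
contact_force: [-0.8, 0.5, 0.1]
gripper_width: 0.0176
```

```bash
python3 d.py .597 .1424 .0725 107.8
```

```text
t 6.5 tcp [0.5969 0.1426 0.0726] rpy [ 1.7983e+02 -6.0000e-02  1.1037e+02] F [-0.8  0.5  0.1] M [ 0.02  0.14 -0.04] w 0.0176
j [  31.6   22.6  -18.3   -0.   -48.9 -101.2]
rotvec [ 0.0029 -0.0012  0.0449] shift mm [-0.2 -0.   0.1]
```

step_arm(
  deltas=[
    [0,0,0.025,0,0,0,-1],
    [0,0,0.02,0,0,0,-1],
    [0,0,0,0,0,0,-1],
  ],
)

```text
time_s: 6.8
tcp_pos: [0.597, 0.1427, 0.0726]
eef_rot: [179.8, -0.1, 107.7]
contact_force: [-0.5, -0.8, -0.3]
gripper_width: 0.0176
```

```bash
python3 d.py .597 .1424 .0725 107.8
```

```text
t 6.8 tcp [0.597  0.1427 0.0726] rpy [ 1.7983e+02 -8.0000e-02  1.0768e+02] F [-0.5 -0.8 -0.3] M [-0.07 -0.03  0.1 ] w 0.0176
j [  31.6   22.6  -18.2   -0.   -48.9 -103.9]
rotvec [ 0.003  -0.0013 -0.0022] shift mm [-0.3 -0.1  0.1]
```

It is back at 107.7° (107.85° at the start). I'll pull straight up in small steps and watch the force.

step_arm(
  deltas=[
    [0,0,0,0,0,-3,-1],
    [0,0,0,0,0,-3,-1],
    [0,0,0,0,0,-3,-1],
  ],
)

```text
time_s: 7.1
tcp_pos: [0.5964, 0.1424, 0.0798]
eef_rot: [179.9, -0.1, 107.7]
contact_force: [3.0, -0.5, -8.0]
gripper_width: 0.0177
```

```bash
python3 d.py .597 .1425 .11 107.8
```

```text
t 7.1 tcp [0.5964 0.1424 0.0798] rpy [ 1.7995e+02 -9.0000e-02  1.0768e+02] F [ 3.  -0.5 -8. ] M [ 0.   -1.18 -0.01] w 0.0177
j [ 3.160e+01  2.220e+01 -1.780e+01 -1.000e-01 -5.000e+01 -1.039e+02]
rotvec [ 0.0009 -0.0015 -0.0021] shift mm [ -0.1   0.7 -30.2]
```

step_arm(
  deltas=[
    [0,0,0,0,0,-4,-1],
    [0,0,0,0,0,-4,-1],
    [0,0,0,0,0,-4,-1],
    [0,0,0,0,0,-4,-1],
    [0,0,0,0,0,-4,-1],
    [0,0,0,0,0,-4,-1],
    [0,0,0,0,0,-8,-1],
    [0,0,0,0,0,-8,-1],
    [0,0,0,0,0,0,-1],
  ],
)

```text
time_s: 8.0
tcp_pos: [0.5972, 0.1427, 0.127]
eef_rot: [179.7, -0.1, 107.8]
contact_force: [0.1, -0.3, -0.3]
gripper_width: 0.0176
```

```bash
python3 d.py .482 .402 .12 107.8; python3 - <<'E'
from h import *
for n,(x,y) in dict(top=(225,130),side=(220,150)).items():
    im=r.capture(n)[:,:,::-1]
    cv2.imwrite(f'pics/{n}3.png',im); cv2.imwrite(f'pics/c_{n}3.png',cv2.resize(im[y:y+110,x:x+110],None,fx=5,fy=5,interpolation=cv2.INTER_CUBIC))
E
```

```text
t 8.0 tcp [0.5972 0.1427 0.127 ] rpy [ 1.7974e+02 -8.0000e-02  1.0775e+02] F [ 0.1 -0.3 -0.3] M [ 0.05 -0.06 -0.03] w 0.0176
j [  31.6   19.3  -15.    -0.   -55.4 -103.9]
rotvec [ 0.0045 -0.0014 -0.0008] shift mm [282.1 -30.7   7.3]
```

View pics/c_side3.png

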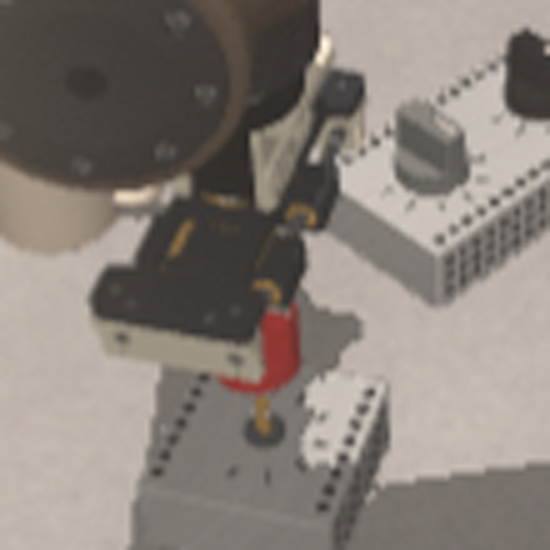

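View pics/c_top3.png

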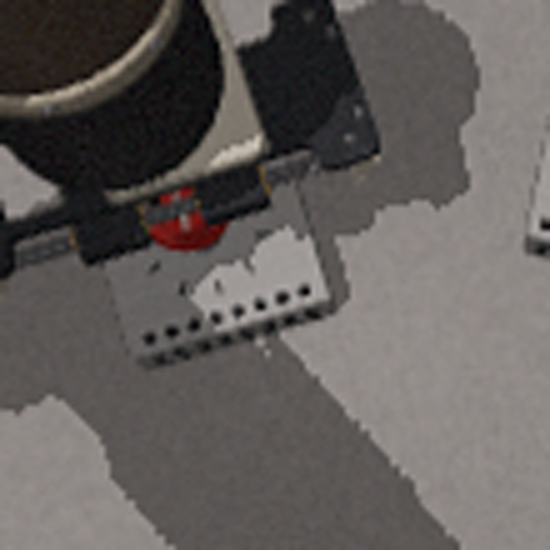

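The knob is free: the bare brass spindle shows at about (262,415) in the side crop, and the knob sits square in the jaws. I'll carry it to the tray.

step_arm(
  deltas=[
    [0,0,0,20,-2,-2,-1],
    [0,0,0,38,-4,-1,-1],
    [0,0,0,40,-4,0,-1],
    [0,0,0,40,-4,0,-1],
    [0,0,0,40,-4,0,-1],
    [0,0,0,40,-4,0,-1],
    [0,0,0,38,-4,0,-1],
    [0,0,0,20,-3,0,-1],
    [0,0,0,0,0,0,-1],
  ],
)

```text
time_s: 9.0
tcp_pos: [0.4795, 0.404, 0.1247]
eef_rot: [-179.8, 0.1, 107.5]
contact_force: [-0.2, -0.5, -0.9]
gripper_width: 0.0174
```

```bash
python3 d.py .482 .402 .05 107.8
```

```text
t 9.0 tcp [0.4795 0.404  0.1247] rpy [-1.7985e+02  5.0000e-02  1.0750e+02] F [-0.2 -0.5 -0.9] M [-0.05  0.02 -0.02] w 0.0174
j [ 5.790e+01  2.080e+01 -1.310e+01 -1.000e-01 -5.630e+01 -1.304e+02]
rotvec [-0.0027  0.0009 -0.0053] shift mm [-2.6  1.9 74.7]
```

step_arm(
  deltas=[
    [-0.0027,0,0,-3,2,10,-1],
    [0,0,0,0,0,18,-1],
    [0,0,0,0,0,18,-1],
    [0,0,0,0,0,18,-1],
    [0,0,0,0,0,12,-1],
    [0,0,0,0,0,10,-1],
    [0,0,0,0,0,0,-1],
  ],
)

```text
time_s: 9.7
tcp_pos: [0.4837, 0.395, 0.0308]
eef_rot: [-179.8, 0.2, 107.3]
contact_force: [0.6, -0.7, -1.0]
gripper_width: 0.0175
```

```bash
python3 d.py .482 .402 .0236 107.8
```

```text
t 9.7 tcp [0.4837 0.395  0.0308] rpy [-179.82    0.2   107.26] F [ 0.6 -0.7 -1. ] M [ 0.03  0.03 -0.02] w 0.0175
j [ 5.710e+01  2.650e+01 -1.860e+01  1.000e-01 -4.520e+01 -1.299e+02]
rotvec [-0.0032  0.0035 -0.0094] shift mm [7.2 0.5 7.2]
```

step_arm(
  deltas=[
    [0,0,0,6,0,3,-1],
    [0,0,0,0,0,2,-1],
    [0,0,0,0,0,1,-1],
    [0,0,0,0,0,0,-1],
  ],
)

```text
time_s: 10.1
tcp_pos: [0.483, 0.402, 0.026]
eef_rot: [-180.0, 0.1, 107.3]
contact_force: [0.2, 0.4, -0.4]
gripper_width: 0.0174
```

```bash
python3 d.py .482 .402 .0236 107.8; python3 - <<'E'
from h import *
for n,(x,y) in dict(top=(110,160),side=(180,260)).items():
    im=r.capture(n)[:,:,::-1]
    cv2.imwrite(f'pics/{n}4.png',im); cv2.imwrite(f'pics/c_{n}4.png',cv2.resize(im[y:y+110,x:x+130],None,fx=5,fy=5,interpolation=cv2.INTER_CUBIC))
E
```

```text
t 10.1 tcp [0.483 0.402 0.026] rpy [-1.7996e+02  1.2000e-01  1.0726e+02] F [ 0.2  0.4 -0.4] M [-0.03 -0.05  0.04] w 0.0174
j [ 5.760e+01  2.710e+01 -1.840e+01  1.000e-01 -4.460e+01 -1.304e+02]
rotvec [-0.0007  0.0021 -0.0093] shift mm [ 0.3 -0.9  2.4]
```

View pics/c_side4.png

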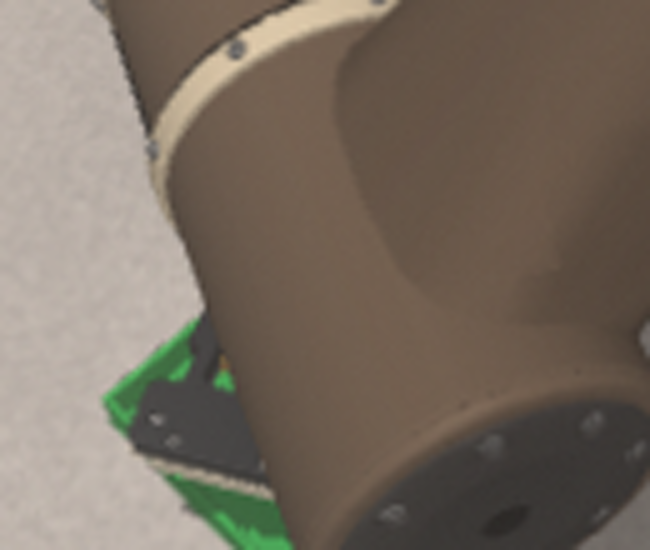

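The gripper sits over the middle of the tray with no contact yet. I'll lower until it touches.

step_arm(
  deltas=[
    [0,0,0,0,0,1,-1],
    [0,0,0,0,0,1,-1],
    [0,0,0,0,0,0,-1],
  ],
)

```text
time_s: 10.5
tcp_pos: [0.4831, 0.4023, 0.0247]
eef_rot: [180.0, 0.1, 107.3]
contact_force: [-0.5, 0.3, -0.1]
gripper_width: 0.0178
```

```bash
python3 d.py .482 .402 .0236 107.8
```

```text
t 10.5 tcp [0.4831 0.4023 0.0247] rpy [1.7998e+02 8.0000e-02 1.0727e+02] F [-0.5  0.3 -0.1] M [-0.03 -0.02 -0.03] w 0.0178
j [ 5.760e+01  2.720e+01 -1.850e+01  1.000e-01 -4.440e+01 -1.304e+02]
rotvec [ 0.0003  0.0013 -0.0092] shift mm [ 0.1 -1.1  1.1]
```

step_arm(
  deltas=[
    [0,0,0,0,0,1,-1],
    [0,0,0,0,0,0.8,-1],
    [0,0,0,0,0,0,-1],
  ],
)

```text
time_s: 10.8
tcp_pos: [0.4832, 0.4024, 0.0237]
eef_rot: [180.0, 0.1, 107.3]
contact_force: [0.2, -0.4, -0.6]
gripper_width: 0.0174
```

```bash
python3 d.py .482 .402 .0236 107.8
```

```text
t 10.8 tcp [0.4832 0.4024 0.0237] rpy [1.7995e+02 7.0000e-02 1.0729e+02] F [ 0.2 -0.4 -0.6] M [ 0.    0.04 -0.  ] w 0.0174
j [ 5.760e+01  2.720e+01 -1.860e+01  1.000e-01 -4.420e+01 -1.304e+02]
rotvec [ 0.0008  0.0012 -0.0089] shift mm [ 0.  -1.2  0.1]
```

step_arm(
  deltas=[
    [0,0,0,0,0,1,-1],
    [0,0,0,0,0,0,-1],
  ],
)

```text
time_s: 11.0
tcp_pos: [0.4833, 0.4025, 0.0237]
eef_rot: [179.9, 0.1, 107.3]
contact_force: [0.0, 0.8, -0.2]
gripper_width: 0.0173
```

step_arm(
  deltas=[
    [0,0,0,0,0,0,-0.4],
    [0,0,0,0,0,0,-0.2],
    [0,0,0,0,0,0,0],
    [0,0,0,0,0,0,0],
    [0,0,0,0,0,0,0],
  ],
)

```text
time_s: 11.5
tcp_pos: [0.4834, 0.4025, 0.0231]
eef_rot: [179.9, 0.1, 107.3]
contact_force: [-0.7, -0.1, -0.5]
gripper_width: 0.0435
```

step_arm(
  deltas=[
    [0,0,0,0,0,-8,0],
    [0,0,0,0,0,-15,0],
    [0,0,0,0,0,-25,0],
    [0,0,0,0,0,-30,0],
    [0,0,0,0,0,-30,0],
    [0,0,0,0,0,-30,0],
    [0,0,0,0,0,-30,0],
    [0,0,0,0,0,0,0],
  ],
)

```text
time_s: 12.3
tcp_pos: [0.4832, 0.4018, 0.2009]
eef_rot: [179.9, 0.1, 107.3]
contact_force: [0.4, 0.1, 0.1]
gripper_width: 0.0437
```

```bash
python3 d.py .35 -.35 .2 107.8; python3 - <<'E'
from h import *
for n,(x,y) in dict(top=(110,160),side=(180,260)).items():
    im=r.capture(n)[:,:,::-1]
    cv2.imwrite(f'pics/{n}5.png',im)
E
```

```text
t 12.3 tcp [0.4832 0.4018 0.2009] rpy [1.7994e+02 1.5000e-01 1.0732e+02] F [0.4 0.1 0.1] M [ 0.13 -0.05 -0.02] w 0.0437
j [  57.6   17.2   -7.7    0.2  -65.2 -130.4]
rotvec [ 0.0011  0.0026 -0.0085] shift mm [-678.1 -350.9    2.2]
```

View pics/top5.png

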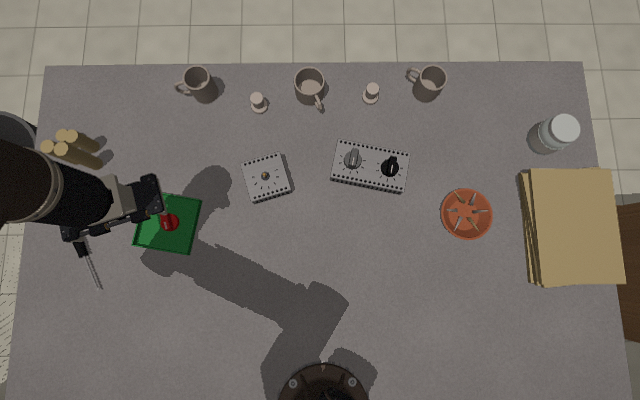

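View pics/side5.png

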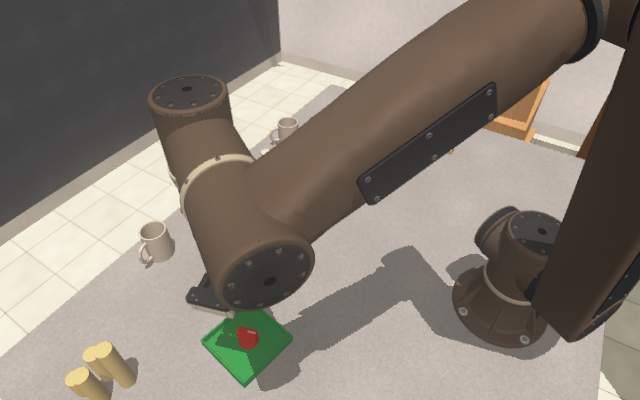

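The knob is upright in the middle of the tray at top (170,222) and side (248,338). The spindle is bare at top (265,175), the twin box is unmoved, and the gripper is clear about 0.2 m up. I'll hand the job in.

```bash
python3 -c "
from plant import r
s=r.get_state(); print(s['time_s'],abs(s['qd']).max()); print(r.close_job())"
```

```text
12.4 2.0579754130471266
the job is handed in; nothing more can be done
None
```

The red knob is off its spindle and standing upright in the middle of the green tray. I handed the job in at 12.4 s of the 42 s allowed.

- **Twist:** I gripped the bar at 50 N, turned it about 31° one way and brought it back. The tool ended at 107.7°, against 107.85° at the start. I only watched the pointer in the picture at full twist, so the return angle comes from the tool reading.
- **Pull:** I pulled it straight up. The highest pull I read was about 8 N, slightly under the 10 to 18 N given, but I only took readings between moves. The picture afterwards showed a bare spindle with the knob square in the jaws.
- **Release:** I lowered it to about floor height. No floor contact ever showed in the force reading, so it may have dropped by a fraction of a millimetre when I opened the jaws.
- **Last pictures:** The knob is in the tray, the twin box looks untouched, and the open gripper is clear at about 0.2 m height. The arm was still settling very slightly when I handed in (about 2°/s on one joint).
- **Measurement disagreement:** The two cameras differed by about 5° on the bar's starting angle (18.8° and 14.1°). I used the combined value of about 17.8°, and the jaws closed with almost no side load.

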